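# Ready the icing pen over the tart

## Task

On the cake buffet, press the loose white end cap of the pink icing pen fully home while the pen stands in its wooden rack. Then draw the pen out of the rack by its barrel, carry it to the lattice tart and finish holding it still in the gripper at a decorating slant, leaning about 45 degrees with the nozzle the lower end, about 2 to 3 cm above the round white plaque in the middle of the tart (do not put it down or let go). Touch neither the tart nor its stand, and leave the other pens and the tableware where they are.

Things in the scene. Friction and masses are not known exactly. Their poses are not given: they have to be found in the camera images.
- pen: pink icing pen, 138 mm long with cap home, 0.1 kg, upright in a rack hole, nozzle down. Origin at the nozzle's tip, z towards the cap. Steel cone nozzle to z = 34 mm, pink barrel 30 mm diameter to z = 128 mm. White collar (40 mm diameter, z = 55 to 61 mm) rests on the rack's top, tip 10 mm above the table. Grip the upper barrel, not the cap (best z = 100 to 110 mm: lower, the cap meets the palm)
- cap (a joint): the white end cap on the upper end of the pink pen, a disc 29 mm in diameter and 10 mm tall that slides along the pen's axis: 0 = fully home (its lower edge against the barrel), up to 0.014 m = loose; it starts 7 to 13 mm up. It stays where it is left; friction of about 4 N must be overcome to move it
- cap_top (a point): centre of the top face of the pink pen's cap; moves with the cap (138 mm above the nozzle's tip when home)
- nozzle (a point): tip of the pink pen's nozzle (same point as the pen's origin)
- rack: fixed wooden block 70 mm (x) by 215 mm (y) by 65 mm tall with three through holes of 34 mm diameter in a row along its y axis, at y = -70, 0 and 70 mm; one pen in each, in any order. Origin at the centre of its underside. The fingers have most room closing along the rack's x axis
- tart: fixed: lattice jam tart 224 mm across on a clear glass stand 250 mm across; origin at the centre of the stand's foot on the table; the stand's plate lies 52 to 60 mm up, the tart's crust and lattice reach 94 mm
- plaque (a point): centre of the top of the round white plaque (72 mm diameter) in the middle of the tart, 96 mm above the table
- pen_yellow: yellow icing pen of the same shape, cap already home, its top 148 mm above the table; to be left in the rack. Origin at its nozzle's tip
- pen_green: green icing pen of the same shape, cap already home, its top 148 mm above the table; to be left in the rack. Origin at its nozzle's tip
- jam_jar: jam jar with red lid, 60 mm diameter, 100 mm tall, at the back of the table; origin at the centre of its underside
- ramekin: white bowl, 84 mm across, 45 mm tall, at the back of the table; origin at the centre of its underside
- spatula: spatula 280 mm long lying at the left front of the table, origin near its middle
- cup: blue mug, 76 mm across, 70 mm tall, near the right front; origin at the centre of its underside
Not all that is in view belongs to the job. Several things have the shape of the rack; the one meant has the colours described above.

How it is judged:
On the way, in this order (a step that is already met when the one before it is completed fails the run):
1. the pink pen's cap is pressed fully home while the pen stands in the rack (value of joint cap below 0.002 m and z of nozzle in the frame of rack below 0.02 m), for 0.2 s.
2. the pen is drawn clear of the rack, held by the fingers (height (world z) of nozzle above 0.085 m and contact force between pen and the fingers above 1 N), for 0.2 s.
At the end, for the whole second after the job is handed in: Pen held still by the fingers (under 30 mm/s), cap home (within 3 mm), leaning 32 to 59 degrees, nozzle low, its tip within 36 mm of the plaque's centre and 8 to 50 mm above it, touching neither tart nor rack; the other two pens stand in the rack (value of joint cap below 0.003 m and angle between pen's own z axis and vertical between 0.55 and 1.03 rad and horizontal distance between nozzle and plaque below 0.036 m and height (world z) of nozzle between 0.104 and 0.146 m and contact force between pen and the fingers above 1 N and contact force between pen and tart below 0.2 N and contact force between pen and rack below 0.2 N and linear speed of pen below 0.03 m/s and z of each of pen_yellow, pen_green in the frame of rack below 0.025 m and angle between each of pen_yellow, pen_green's own z axis and vertical below 0.15 rad); the arm keeps its last pose, push and grip.
It fails at once if the tart or its stand is touched (contact force between tart and anything else above 1.5 N).
It fails at once if another pen is displaced by more than 30 mm (distance of any of pen_yellow, pen_green from where it was at the start of the episode above 0.03 m).
It fails at once if tableware (jam jar, bowl, spatula or mug) is displaced by more than 30 mm (distance of any of jam_jar, ramekin, spatula, cup from where it was at the start of the episode above 0.03 m).
It also fails if it takes over 48 s, if anything falls off the work surface, if the arm or the gripper's body presses on something with over 40 N, if the wrist force passes 120 N, or if a joint passes its speed limit or range.

## Robot

A 6-joint arm with a two-finger parallel gripper is mounted at the origin on the work surface. World frame = base frame: x ahead of the robot, y to its left, z up, the work surface at z = 0. Lengths are in m, angles in rad, forces in N, time in s.
With the tool pointing down it reaches from about 0.375 to 0.825 m from the base axis. Payload 5.5 kg.
Tool frame: the origin (TCP) lies at the centre of the arm's flange, where the gripper is bolted on; the fingertips stand 173 mm ahead of it and the grasp point (between the pads) lies 155 mm ahead of it; z points along the fingers, y is the line along which they close (so a half turn about z gives the same grasp; the last joint's range is limited). The gripper opens to 85 mm and grips with 20 to 120 N. Pads are 22 mm wide; open, the fingers measure 114 mm over their backs; the gripper's body (76 mm by 85 mm) begins 54 mm behind the grasp point. The pads swing forward as they close: fully open they stand 13 mm farther back than shut.
Start: joints at [1.221, 0.314, -0.047, 1.21, 0, 1.571], TCP at [0.206, 0.564, 0.405] pointing down, gripper open.
Joint ranges: [-2.67, 2.67], [-0.69, 1.73], [-1.03, 1.25], [-2.08, 2.16], [-1.42, 1.45], [-3.14, 3.14]. Speed limits (rad/s): [2.39, 2.39, 3.01, 3.14, 3.14, 3.14].

## Interface

Orientations are given as a rotation vector (axis times angle).
In Python, from workcell import get_state, optics, ticket gives the robot as it stands.
- The arm moves only by the tool arm_command, never from a script. Its arguments are lists of equal length, an entry for each row: "angular": the turn, a rotation vector about the tool's x, y, z in degrees, a list of three; "travel": the shift along the tool's x, y, z in mm, a list of three; "fingers": the closure, from -1 (fully open) to 1 (shut). In form: {"angular": [[rx, ry, rz], ...], "travel": [[tx, ty, tz], ...], "fingers": [fingers, ...]}. A call has 1 to 12 rows; each row shifts and turns the commanded pose from where the row before left it, along the tool's axes as they then stand; what a row does not reach is not made up. A row lasts 1/10 s, in which the tool goes at most 50 mm and 8.59 degrees, less where a joint would pass 70% of its speed; a pose out of reach is approached as far as the arm can. A call is refused whole if a number of a shift passes 50 or a number of a turn 8.59, either way. A call with a gripper value outside its range is refused whole. The fingers move at their own pace and stop on an object; "squeeze" is the grip in N (left out, the last holds). Time passes only in rows, so rows that do not move let the fingers close. It gives the time, the measured TCP pose, the force, the opening and the grip force at its end, in the units of the state.
- get_state(): the state, without advancing time (a new reading comes with each control period).
- optics.get_image(name): name is "side" or "top" or "wrist"; returns the picture (480x640x3 uint8, red, green, blue); there is no depth.
- optics.camera_model(name): a dict with "intrinsics" (3x3 intrinsics, pixels), "world_from_camera" (4x4, takes a point from camera to world coordinates). Camera axes: x right, y down, z forward; pixel columns grow to the right and rows downward; lengths in m; the calibration is good to about 2 mm. The wrist camera is an equidistant fisheye: a pixel r from the principal point sees the ray r / f radians off the axis. A picture is of the moment at which its call begins: read the wrist's pose just before it. camera_model takes no time and is no camera call; for the wrist camera it gives the pose at the moment of the call.
- ticket.sign_off(): hands the job in; it is judged then, once.
The state is a dict: "t": time; "q": joint angles; "qvel": joint speeds; "joint_efforts": joint torques, N m; "position": TCP position; "eef_rot": TCP orientation; "wrist_force": force on the tool from outside, world axes, zero at the start; "torque": the same for the moment, N m; "opening": opening from 0.0 (shut) to 1.0 (fully open); "grip_force": force on a finger pad.
Only numpy, scipy, OpenCV 4.12 (cv2) and the standard library are available. Lean on these libraries where they do the work, as an engineer would, in place of code of your own. Each camera call takes 0.05 s, during which the arm holds its last target. There are 200 camera calls.

## Working session

There is one attempt and no reset: what is moved stays moved. The work goes in short steps, Python scripts to look and compute and a tool call to move; the robot and the scene stay as the last step left them, time stands still between calls to the robot, and variables do not carry over. Pictures are saved under pics/ and viewed, at most 10 in all, crops included, and the job is handed in when it is done.

Besides the shell and the picture viewer there is one more tool, called as name(argument=value, ...), one argument or row to a line, values as JSON. arm_command: Moves the arm, as the interface text tells. Its arguments: {"type":"object","properties":{"angular":{"type":"array"},"travel":{"type":"array"},"fingers":{"type":"array"},"squeeze":{"type":"number"}},"required":["angular","travel","fingers"]}

```bash
mkdir -p pics
cat > h.py <<'E'
import numpy as np,cv2
from scipy.spatial.transform import Rotation as R
from workcell import get_state, optics, ticket
def ray(name,u,v,m=None):
    m=m or optics.camera_model(name);K=np.array(m["intrinsics"]);T=np.array(m["world_from_camera"])
    x=(u-K[0,2])/K[0,0];y=(v-K[1,2])/K[1,1]
    if name=="wrist":
        r=np.hypot(x,y);s=np.sin(r)/max(r,1e-9);d=np.array([x*s,y*s,np.cos(r)])
    else: d=np.array([x,y,1.])
    d=T[:3,:3]@d;return T[:3,3],d/np.linalg.norm(d)
def onz(name,u,v,z,m=None):
    o,d=ray(name,u,v,m);return o+d*(z-o[2])/d[2]
def tri(*rs):
    A=sum(np.eye(3)-np.outer(d,d) for o,d in rs);b=sum((np.eye(3)-np.outer(d,d))@o for o,d in rs)
    p=np.linalg.solve(A,b);return p,[np.linalg.norm(np.cross(p-o,d)) for o,d in rs]
def proj(name,p):
    m=optics.camera_model(name);K=np.array(m["intrinsics"]);T=np.linalg.inv(np.array(m["world_from_camera"]))
    c=K@(T[:3,:3]@np.array(p)+T[:3,3]);return c[:2]/c[2]
def snap(name,f):
    im=optics.get_image(name);cv2.imwrite(f,im[:,:,::-1]);return im
E
python3 - <<'E'
from h import *
for n in("top","side","wrist"):snap(n,f"pics/{n}0.png")
np.set_printoptions(precision=3,suppress=True)
for n in("top","side","wrist"):
    m=optics.camera_model(n);print(n,m["intrinsics"],np.array(m["world_from_camera"]))
print(get_state())
E
```

```text
top [[468.216   0.    323.054]
 [  0.    468.216 234.667]
 [  0.      0.      1.   ]] [[ 0.03  -0.977  0.212  0.284]
 [-1.    -0.029  0.008 -0.012]
 [-0.002 -0.212 -0.977  1.37 ]
 [ 0.     0.     0.     1.   ]]
side [[481.321   0.    320.912]
 [  0.    481.321 242.377]
 [  0.      0.      1.   ]] [[-1.    -0.022  0.021  0.503]
 [-0.03   0.775 -0.631  0.692]
 [-0.002 -0.631 -0.776  1.008]
 [ 0.     0.     0.     1.   ]]
wrist [[371.648   0.    318.729]
 [  0.    371.648 238.706]
 [  0.      0.      1.   ]] [[ 0.342  0.894  0.288  0.133]
 [ 0.94  -0.325 -0.107  0.591]
 [-0.002  0.307 -0.952  0.373]
 [ 0.     0.     0.     1.   ]]
{'t': 0.15, 'q': array([ 1.221,  0.314, -0.048,  1.21 ,  0.   ,  1.571]), 'qvel': array([-0.002, -0.003,  0.003, -0.001, -0.001, -0.   ]), 'joint_efforts': array([ -0.   , -54.005,  34.006,   0.013,  -0.   ,   0.   ]), 'position': array([0.206, 0.563, 0.404]), 'eef_rot': array([-0.547, -3.093,  0.002]), 'wrist_force': array([-0.153, -0.224, -0.042]), 'torque': array([-0.023,  0.012, -0.034]), 'grip_force': 0.0, 'opening': 0.9999989888806688}
```

View pics/top0.png

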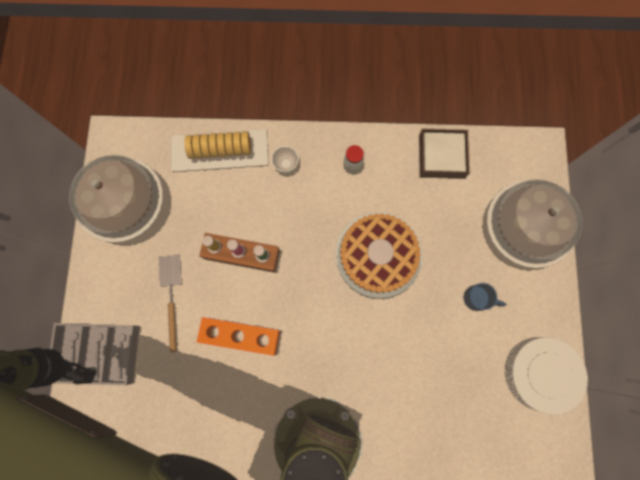

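View pics/side0.png

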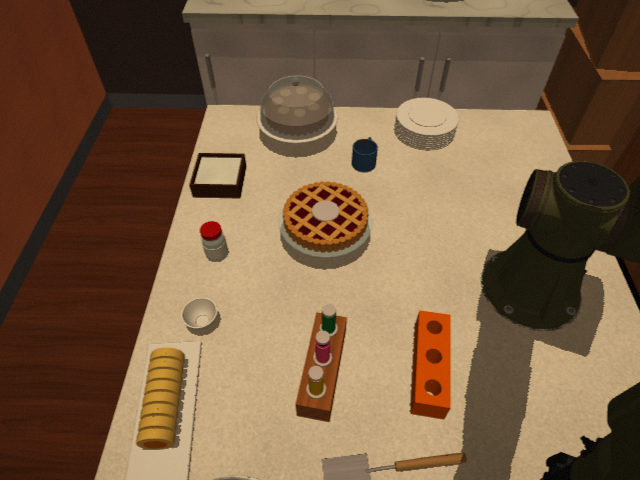

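Candidates in top view: the wooden rack at (240,252), the orange rack at (238,336, empty, so a decoy) and the grey tray at (95,353). Pens in the wooden rack: yellow (211,243), pink (236,247), green (262,253). I choose the wooden rack and its middle, pink pen (side view 323,345). Next I check it in a crop and measure.

Run:
```python
from h import *
np.set_printoptions(precision=4,suppress=True)
s=cv2.imread("pics/side0.png");t=cv2.imread("pics/top0.png")
a=cv2.resize(s[295:425,285:360],None,fx=4,fy=4,interpolation=cv2.INTER_CUBIC)
b=cv2.resize(t[225:280,190:290],None,fx=4.5,fy=4.5,interpolation=cv2.INTER_CUBIC)
c=np.zeros((520,800,3),np.uint8);c[:a.shape[0],:a.shape[1]]=a[:520];c[:b.shape[0],310:310+b.shape[1]]=b
cv2.imwrite("pics/crop.png",c)
def blobs(im,box,lo,hi,amin):
    x0,y0,x1,y1=box;h=cv2.cvtColor(im[y0:y1,x0:x1],cv2.COLOR_BGR2HSV)
    n,l,st,ce=cv2.connectedComponentsWithStats(cv2.inRange(h,lo,hi))
    return [(ce[i]+[x0,y0],st[i]) for i in range(1,n) if st[i,4]>=amin]
for nm,im,bx in(("side",s,(285,295,360,425)),("top",t,(190,225,290,280))):
    print(nm)
    for q,lo,hi in(("white",(0,0,120),(180,70,255)),("pink",(150,90,40),(178,255,255)),("wood",(3,110,50),(15,255,255))):
        for ce,st in blobs(im,bx,lo,hi,8):print(q,ce,st)
for nm,im,bx in(("side",s,(305,195,345,225)),("top",t,(360,235,400,270))):
    for ce,st in blobs(im,bx,(0,0,110),(180,75,255),100):print("plaque",nm,ce,st)
```

```text
side
pink [322.2825 352.3632] [ 31  47  14  21 223]
wood [320.8727 373.3455] [  10   17   52  110 2420]
top
white [207.2692 240.5385] [13 12  9  8 52]
white [232.4375 244.75  ] [39 16  8  8 48]
white [259.1875 251.0469] [65 22 10 10 64]
white [261.5   259.375] [68 33  8  3  8]
wood [241.1621 253.498 ] [   9    8   80   39 1277]
plaque top [380.1264 251.6095] [  9   5  23  24 443]
```

View pics/crop.png

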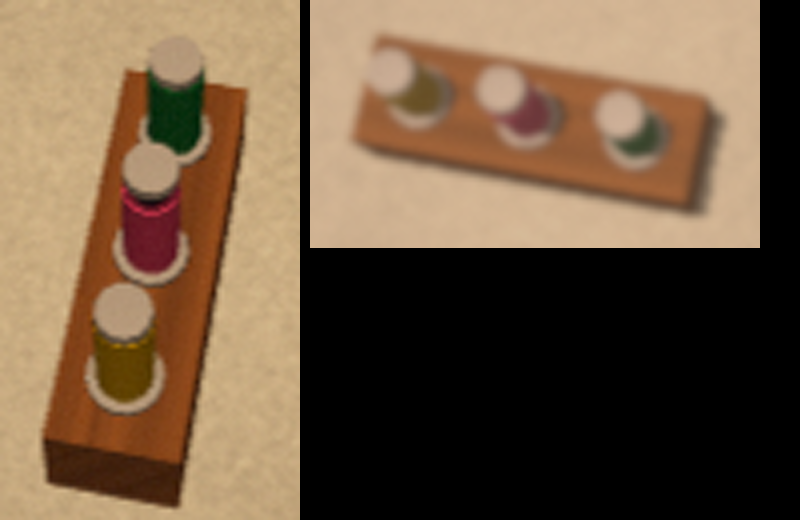

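The crop confirms the pink pen in the middle hole of the wooden rack, with a raised cap (dark gap below it). Cap tops: side (322.5,336.4), top (232.4,244.8).

Run:
```python
from h import *
np.set_printoptions(precision=4,suppress=True)
for n,a,b in(("pink",(322.4,336.4),(232.4,244.7)),("yellow",(315.7,372),(207.5,240.6)),("green",(328.7,309.7),(258.9,250.6))):
    print(n,*tri(ray("side",*a),ray("top",*b)), onz("side",*a,.148),onz("top",*b,.148))
# pink collar: ellipse centre
print("collar",*tri(ray("side",322.4,357.8),ray("top",190-.4+(527-310)/4.5,225-.4+115/4.5)))
s=cv2.imread("pics/side0.png");h=cv2.cvtColor(s[195:228,300:350],cv2.COLOR_BGR2HSV)
m=cv2.inRange(h,(0,0,90),(180,110,255));n,l,st,ce=cv2.connectedComponentsWithStats(m);i=1+np.argmax(st[1:,4]);print(st[i],ce[i]+[300,195])
c=ce[i]+[300,195];t=(380.1,251.6)
print("plaque",*tri(ray("side",*c),ray("top",*t)),onz("side",*c,.096),onz("top",*t,.096))
# rack outline side top corners (crop px)
for p in((127,72),(247,90),(180,462),(44,438)):print(onz("side",285-.4+p[0]/4,295-.4+p[1]/4,.065))
```

```text
pink [0.5146 0.2365 0.1533] [np.float64(0.0005638604337799406), np.float64(0.0005638604337800655)] [0.5152 0.2335 0.148 ] [0.515  0.2377 0.148 ]
yellow [0.5256 0.3062 0.1425] [np.float64(0.00033393958106506597), np.float64(0.00033393958106515455)] [0.5258 0.3086 0.148 ] [0.5242 0.3049 0.148 ]
green [0.5032 0.1673 0.1403] [np.float64(0.0006845612191332096), np.float64(0.0006845612191330591)] [0.5039 0.1718 0.148 ] [0.5012 0.1663 0.148 ]
collar [0.5154 0.2386 0.0634] [np.float64(0.0003511269121064551), np.float64(0.0003511269121067237)]
[ 12   6  27  20 439] [325.2415 210.533 ]
plaque [ 0.5188 -0.1618  0.0893] [np.float64(1.5234602842821308e-05), np.float64(1.5234602843043856e-05)] [ 0.5187 -0.1555  0.096 ] [ 0.5175 -0.161   0.096 ]
[0.5317 0.1299 0.065 ]
[0.4641 0.1396 0.065 ]
[0.4978 0.35   0.065 ]
[0.5654 0.34   0.065 ]
```

arm_command(
  angular=[
    [0,0,0],
    [0,0,0],
    [0,0,0],
    [0,0,0],
    [0,0,0],
    [0,0,0],
    [0,0,0],
    [0,0,0],
    [0,0,0],
    [0,0,0],
    [0,0,0],
    [0,0,0],
  ],
  travel=[
    [-20,-10,0],
    [-40,-20,0],
    [-40,-20,0],
    [-40,-20,0],
    [-40,-20,0],
    [-40,-20,0],
    [-40,-20,0],
    [-40,-20,0],
    [-40,-20,0],
    [-40,-20,0],
    [-20,-10,0],
    [0,0,0],
  ],
  fingers=[1,1,1,1,1,1,1,1,1,1,1,1],
)

```text
t: 1.35
position: [0.5146, 0.2364, 0.4042]
eef_rot: [0.553, 3.092, -0.001]
wrist_force: [0.2, -0.6, -0.6]
opening: -0.001
grip_force: 0.0
```

arm_command(
  angular=[
    [0,0,5],
    [0,0,8],
    [0,0,8],
    [0,0,8],
    [0,0,8],
    [0,0,8],
    [0,0,8],
    [0,0,8],
    [0,0,8],
    [0,0,8],
    [0,0,2],
    [0,0,0],
  ],
  travel=[
    [0,0,0],
    [0,0,0],
    [0,0,0],
    [0,0,0],
    [0,0,0],
    [0,0,0],
    [0,0,0],
    [0,0,0],
    [0,0,0],
    [0,0,0],
    [0,0,0],
    [0,0,0],
  ],
  fingers=[1,1,1,1,1,1,1,1,1,1,1,1],
)

```text
t: 2.55
position: [0.5122, 0.2394, 0.4045]
eef_rot: [-2.388, -2.04, 0.001]
wrist_force: [-1.0, -0.5, -1.0]
opening: 0.0
grip_force: 0.0
```

Run:
```python
from h import *
np.set_printoptions(precision=4,suppress=True)
s=get_state();M=R.from_rotvec(s["eef_rot"]).as_matrix();print(s["t"],s["position"],M,s["q"],s["opening"])
m=optics.camera_model("wrist");im=snap("wrist","pics/w1.png")
np.save("m1.npy",np.array(m["world_from_camera"]));print(np.array(m["world_from_camera"]))
```

```text
2.55 [0.5122 0.2394 0.4045] [[ 0.1561  0.9877 -0.0007]
 [ 0.9877 -0.1561  0.0001]
 [-0.     -0.0007 -1.    ]] [ 0.4371  0.2486 -0.1339  1.189   0.0004  2.1646] 0.00013672400573209006
[[ 0.9878 -0.148  -0.0483  0.5254]
 [-0.1556 -0.94   -0.3037  0.3174]
 [-0.0005  0.3075 -0.9515  0.3734]
 [ 0.      0.      0.      1.    ]]
```

View pics/w1.png

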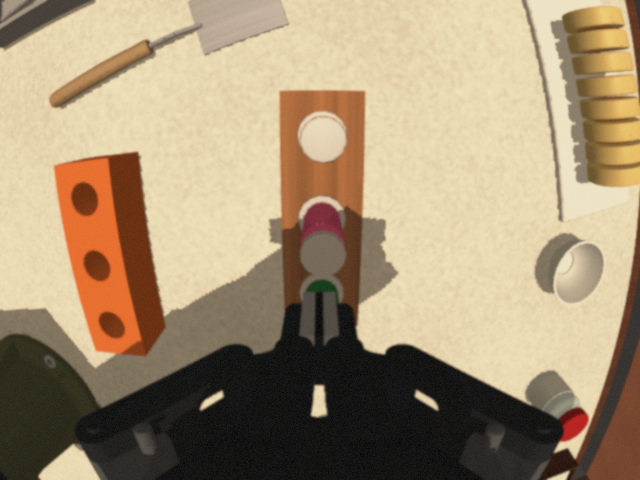

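Wrist view: pink cap top at about (323,254), partly in shadow, yellow cap (322,137), fingertips shut at (319,295). I cross-check the position.

Run:
```python
from h import *
np.set_printoptions(precision=4,suppress=True)
im=cv2.imread("pics/w1.png");h=cv2.cvtColor(im,cv2.COLOR_BGR2HSV)
m=cv2.inRange(h[225:285,295:350],(0,0,60),(180,75,200));n,l,st,ce=cv2.connectedComponentsWithStats(m)
for i in range(1,n):
    if st[i,4]>50:print(st[i]+[295,225,0,0,0],ce[i]+[295,225])
W={"intrinsics":optics.camera_model("wrist")["intrinsics"],"world_from_camera":np.load("m1.npy")}
for p in((323,254),(322,137)):print(onz("wrist",*p,.16,W),onz("wrist",*p,.148,W))
rw=ray("wrist",323,254,W)
print(tri(rw,ray("side",322.4,336.4),ray("top",232.4,244.7)),tri(rw,ray("side",322.4,336.4)),tri(rw,ray("top",232.4,244.7)))
```

```text
[ 301  231   45   54 1798] [322.2692 256.5306]
[0.5156 0.2392 0.16  ] [0.5151 0.2348 0.148 ]
[0.5258 0.309  0.16  ] [0.5259 0.3085 0.148 ]
(array([0.5148, 0.2365, 0.153 ]), [np.float64(0.0004532272298919228), np.float64(0.00042492328896308134), np.float64(0.0007654103972419082)]) (array([0.5152, 0.2373, 0.155 ]), [np.float64(0.00014628235481227084), np.float64(0.00014628235481249435)]) (array([0.5147, 0.2366, 0.1524]), [np.float64(0.0005656944909436273), np.float64(0.0005656944909436663)])
```

arm_command(
  angular=[
    [0,0,0],
    [0,0,0],
    [0,0,0],
    [0,0,0],
    [0,0,0],
    [0,0,0],
    [0,0,0],
    [0,0,0],
    [0,0,0],
    [0,0,0],
    [0,0,0],
    [0,0,0],
  ],
  travel=[
    [-1,3,10],
    [0,0,20],
    [0,0,20],
    [0,0,10],
    [0,0,5],
    [0,0,2],
    [0,0,2],
    [0,0,2],
    [0,0,2],
    [0,0,2],
    [0,0,2],
    [0,0,2],
  ],
  fingers=[1,1,1,1,1,1,1,1,1,1,1,1],
)

```text
t: 3.8
position: [0.5159, 0.2374, 0.3261]
eef_rot: [2.389, 2.039, 0.002]
wrist_force: [-0.3, 0.2, 3.9]
opening: -0.001
grip_force: 2.0
```

Contact (4 N): the cap is sliding. Continue gently.

arm_command(
  angular=[
    [0,0,0],
    [0,0,0],
    [0,0,0],
    [0,0,0],
  ],
  travel=[
    [0,0,1],
    [0,0,1],
    [0,0,1],
    [0,0,0],
  ],
  fingers=[1,1,1,1],
)

```text
t: 4.2
position: [0.5157, 0.2373, 0.3226]
eef_rot: [2.39, 2.039, 0.0]
wrist_force: [0.4, 0.9, 2.8]
opening: -0.0
grip_force: 1.6
```

arm_command(
  angular=[
    [0,0,0],
    [0,0,0],
    [0,0,0],
    [0,0,0],
  ],
  travel=[
    [0,0,1],
    [0,0,1],
    [0,0,0],
    [0,0,0],
  ],
  fingers=[1,1,1,1],
)

```text
t: 4.6
position: [0.516, 0.2373, 0.3214]
eef_rot: [2.389, 2.039, 0.002]
wrist_force: [1.1, 0.2, 7.5]
opening: 0.003
grip_force: 3.8
```

arm_command(
  angular=[
    [0,0,0],
    [0,0,0],
    [0,0,0],
    [0,0,0],
  ],
  travel=[
    [0,0,1],
    [0,0,1],
    [0,0,0],
    [0,0,0],
  ],
  fingers=[1,1,1,1],
)

```text
t: 5.0
position: [0.5161, 0.2374, 0.3212]
eef_rot: [2.389, 2.039, 0.005]
wrist_force: [-3.4, -1.6, 19.5]
opening: -0.002
grip_force: 9.8
```

Hard stop at the height of a home cap (19.5 N). Retreat, open and check.

arm_command(
  angular=[
    [0,0,0],
    [0,0,0],
    [0,0,0],
    [0,0,0],
    [0,0,0],
    [0,0,0],
    [0,0,0],
    [0,0,0],
  ],
  travel=[
    [0,0,-5],
    [0,0,-20],
    [0,0,-30],
    [0,0,-20],
    [0,0,-5],
    [0,0,0],
    [0,0,0],
    [0,0,0],
  ],
  fingers=[1,1,0,-1,-1,-1,-1,-1],
)

```text
t: 5.8
position: [0.5152, 0.237, 0.397]
eef_rot: [-2.389, -2.039, 0.004]
wrist_force: [-0.3, 0.4, 0.2]
opening: 0.989
grip_force: 0.0
```

Run:
```python
from h import *
np.set_printoptions(precision=4,suppress=True)
s=get_state();print(s["t"],s["position"],s["opening"],s["eef_rot"])
m=optics.camera_model("wrist");im=snap("wrist","pics/w2.png");np.save("m2.npy",np.array(m["world_from_camera"]))
si=snap("side","pics/s2.png")
a=cv2.resize(cv2.imread("pics/s2.png")[295:425,285:360],None,fx=4,fy=4,interpolation=cv2.INTER_CUBIC)
b=cv2.resize(cv2.imread("pics/w2.png")[100:330,220:420],None,fx=2.2,fy=2.2,interpolation=cv2.INTER_CUBIC)
c=np.zeros((520,760,3),np.uint8);c[:520,:300]=a;c[:b.shape[0],310:310+b.shape[1]]=b
cv2.imwrite("pics/c2.png",c)
```

```text
5.8 [0.5152 0.237  0.397 ] 0.9888386347752001 [-2.3891 -2.0389  0.0042]
```

View pics/c2.png

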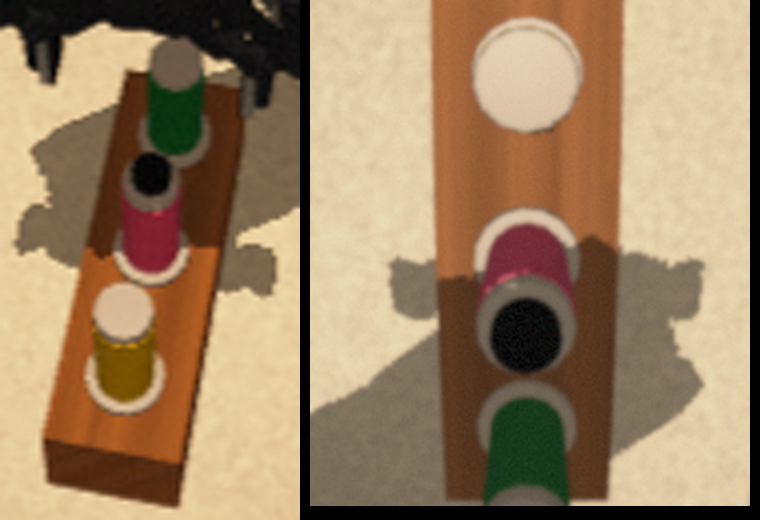

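Run:
```python
from h import *
np.set_printoptions(precision=4,suppress=True)
W={"intrinsics":optics.camera_model("wrist")["intrinsics"],"world_from_camera":np.load("m2.npy")}
top=snap("top","pics/t2.png")
def c(f,b):
    im=cv2.imread(f)[b[1]:b[3],b[0]:b[2]];n,l,st,ce=cv2.connectedComponentsWithStats((im.max(2)<45).astype(np.uint8))
    i=1+np.argmax(st[1:,4]);print(f,st[i],im[l==i].mean(0),im[l==i].std(0));return ce[i]+b[:2]
s=c("pics/s2.png",(310,325,335,350));w=c("pics/w2.png",(290,225,345,275));print(s,w)
print("black",tri(ray("side",*s),ray("wrist",*w,W)))
sc=(285-.4+152/4,295-.4+183/4);wc=(220-.3+215/2.2,100-.3+326/2.2)
print("cap",tri(ray("side",*sc),ray("wrist",*wc,W)))
a=cv2.resize(cv2.imread("pics/s2.png")[320:370,300:345],None,fx=9,fy=9,interpolation=cv2.INTER_CUBIC)
b=cv2.imread("pics/t2.png")[215:285,180:300];b=cv2.resize(b,(380,222));d=np.zeros((450,800,3),np.uint8);d[:,:405]=a;d[:222,415:795]=b
g=cv2.resize(np.clip(cv2.imread("pics/w2.png")[225:280,290:350].astype(float)*2,0,255).astype(np.uint8),(240,220));d[228:448,415:655]=g
cv2.imwrite("pics/c3.png",d)
```

```text
pics/s2.png [ 8  8 10 11 85] [ 9.8    11.5176 13.3176] [ 7.1944  9.0289 11.0498]
pics/w2.png [ 13  11  31  34 823] [12.8311 13.5115 14.1312] [6.5549 7.4693 8.1522]
[322.4    338.0588] [317.7327 252.2588]
black (array([0.5149, 0.2357, 0.1455]), [np.float64(0.00023407827203369882), np.float64(0.00023407827203335925)])
cap (array([0.5145, 0.2345, 0.1337]), [np.float64(0.0002727196395887533), np.float64(0.0002727196395887091)])
```

View pics/c3.png

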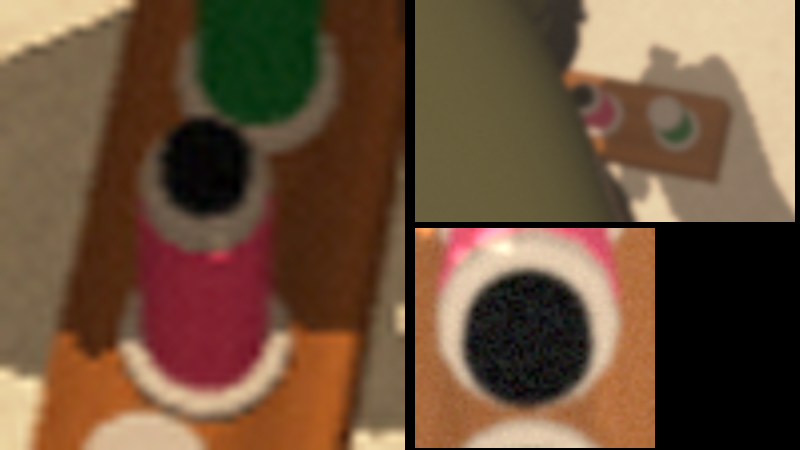

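View pics/w2.png

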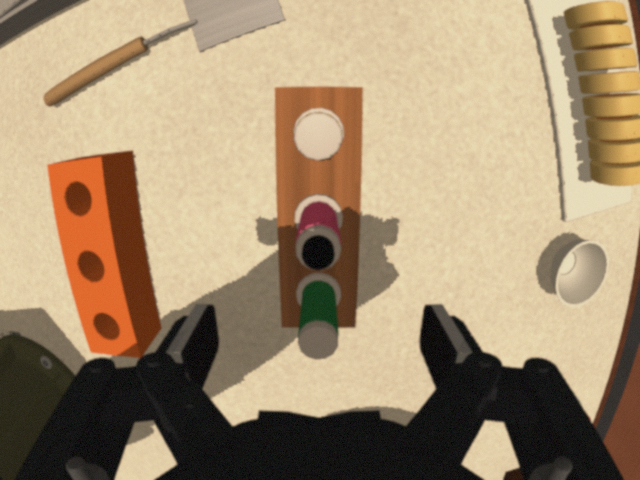

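View: open fingers straddle the pink pen. There is a black round mark flush on top of the pink cap at (318,250) that I can't explain. The cap itself sits down on the barrel. I'll descend and grip the barrel, and test the tilt away from the tart in case something loose lies on the cap.

arm_command(
  angular=[
    [0,0,0],
    [0,0,0],
    [0,0,0],
    [0,0,0],
    [0,0,0],
    [0,0,0],
    [0,0,0],
    [0,0,0],
    [0,0,0],
  ],
  travel=[
    [0,0,10],
    [0,0,20],
    [0,0,25],
    [0,0,25],
    [0,0,20],
    [0,0,15],
    [0,0,9],
    [0,0,5],
    [0,0,0],
  ],
  fingers=[-1,-1,-1,-1,-1,-1,-1,-1,-1],
)

```text
t: 6.85
position: [0.5155, 0.2371, 0.2691]
eef_rot: [-2.39, -2.039, 0.001]
wrist_force: [-0.4, -0.4, 0.0]
opening: 1.0
grip_force: 0.0
```

arm_command(
  angular=[
    [0,0,0],
    [0,0,0],
    [0,0,0],
    [0,0,0],
    [0,0,0],
    [0,0,0],
    [0,0,0],
    [0,0,0],
  ],
  travel=[
    [0,0,0],
    [0,0,0],
    [0,0,0],
    [0,0,0],
    [0,0,0],
    [0,0,0],
    [0,0,0],
    [0,0,0],
  ],
  fingers=[0,0.3,1,1,1,1,1,1],
  squeeze=50,
)

```text
t: 7.65
position: [0.5158, 0.2374, 0.2703]
eef_rot: [2.389, 2.039, 0.001]
wrist_force: [-0.6, -0.4, 5.6]
opening: 0.338
grip_force: 49.1
```

arm_command(
  angular=[
    [0,0,0],
    [0,0,0],
    [0,0,0],
    [0,0,0],
    [0,0,0],
    [0,0,0],
    [0,0,0],
    [0,0,0],
    [0,0,0],
    [0,0,0],
    [0,0,0],
    [0,0,0],
  ],
  travel=[
    [0,0,-3],
    [0,0,-8],
    [0,0,-12],
    [0,0,-15],
    [0,0,-18],
    [0,0,-20],
    [0,0,-20],
    [0,0,-20],
    [0,0,-18],
    [0,0,-10],
    [0,0,-5],
    [0,0,0],
  ],
  fingers=[1,1,1,1,1,1,1,1,1,1,1,1],
)

```text
t: 8.85
position: [0.5158, 0.2373, 0.4192]
eef_rot: [2.389, 2.039, 0.001]
wrist_force: [-0.1, 0.7, -0.7]
opening: 0.34
grip_force: 49.3
```

Run:
```python
from h import *
s=get_state();print(s)
snap("wrist","pics/w3.png");snap("side","pics/s3.png")
a=cv2.resize(cv2.imread("pics/s3.png")[180:430,240:400],None,fx=2.3,fy=2.3,interpolation=cv2.INTER_CUBIC)
b=cv2.resize(cv2.imread("pics/w3.png")[150:450,180:460],None,fx=1.5,fy=1.5)
d=np.zeros((580,800,3),np.uint8);d[:a.shape[0],:a.shape[1]]=a;d[:b.shape[0],375:375+b.shape[1]]=b
cv2.imwrite("pics/c4.png",d)
```

```text
{'t': 8.85, 'q': array([ 4.31166879e-01,  2.46776793e-01, -1.02687326e-01,  1.22052416e+00,
        1.78270723e-05,  2.15976816e+00]), 'qvel': array([ 0.00016646,  0.01299783, -0.02617413, -0.01507382, -0.00114634,
       -0.00031357]), 'joint_efforts': array([-3.43455495e-04, -5.11089242e+01,  3.50550306e+01,  2.43373308e-01,
        9.33609635e-05, -1.45685448e-05]), 'position': array([0.51575213, 0.23726665, 0.41921424]), 'eef_rot': array([2.38947134e+00, 2.03930310e+00, 1.22900639e-03]), 'wrist_force': array([-0.0588349 ,  0.67070276, -0.72625161]), 'torque': array([-0.00491448, -0.00578278, -0.04435751]), 'grip_force': 49.26934540271759, 'opening': 0.3395075855073575}
```

View pics/c4.png

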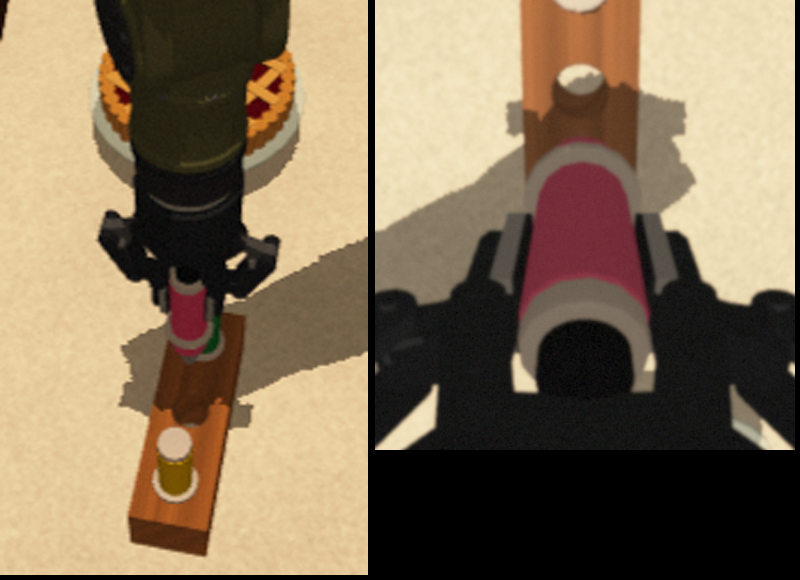

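The pen is out and held in line with the fingers, cap seated against the pink barrel, and the other two pens still in the rack. Now tilt here, away from the tart.

arm_command(
  angular=[
    [0,-2,0],
    [0,-4,0],
    [0,-5,0],
    [0,-5,0],
    [0,-5,0],
    [0,-5,0],
    [0,-5,0],
    [0,-5,0],
    [0,-5,0],
    [0,-4,0],
    [0,0,0],
    [0,0,0],
  ],
  travel=[
    [0,0,0],
    [0,0,0],
    [0,0,0],
    [0,0,0],
    [0,0,0],
    [0,0,0],
    [0,0,0],
    [0,0,0],
    [0,0,0],
    [0,0,0],
    [0,0,0],
    [0,0,0],
  ],
  fingers=[1,1,1,1,1,1,1,1,1,1,1,1],
  squeeze=80,
)

```text
t: 10.15
position: [0.5158, 0.2377, 0.4178]
eef_rot: [1.915, 1.636, -0.793]
wrist_force: [-0.4, -0.1, -0.8]
opening: 0.334
grip_force: 78.8
```

Run:
```python
from h import *
np.set_printoptions(precision=4,suppress=True)
s=get_state();M=R.from_rotvec(s["eef_rot"]).as_matrix();print(s["t"],s["position"],M,s["q"],s["opening"],s["grip_force"],s["wrist_force"])
n=np.array(s["position"])+.26*M[:,2];print("nozzle",n)
high=np.array([.518,-.158,.26]);d1=high-n
print("tool shift to high",1000*M.T@d1,"then down",1000*M.T@np.array([0,0,-.139]))
snap("wrist","pics/w4.png");snap("side","pics/s4.png")
a=cv2.resize(cv2.imread("pics/s4.png")[150:450,180:440],None,fx=1.7,fy=1.7,interpolation=cv2.INTER_CUBIC)
b=cv2.resize(cv2.imread("pics/w4.png")[150:450,200:440],None,fx=1.4,fy=1.4)
d=np.zeros((510,790,3),np.uint8);d[:,:a.shape[1]]=a[:510];d[:b.shape[0],450:450+b.shape[1]]=b[:,:340]
cv2.imwrite("pics/c5.png",d)
```

```text
10.15 [0.5158 0.2377 0.4178] [[ 0.1102  0.9877 -0.1113]
 [ 0.6988 -0.1566 -0.698 ]
 [-0.7068 -0.0009 -0.7074]] [ 0.5775  0.5494  0.1792  1.7913 -0.5516  2.477 ] 0.3344355876273606 78.83584141731262 [-0.386  -0.1404 -0.8186]
nozzle [0.4869 0.0562 0.2338]
tool shift to high [-164.7228   64.2319  127.52  ] then down [98.2472  0.1189 98.3284]
```

View pics/c5.png

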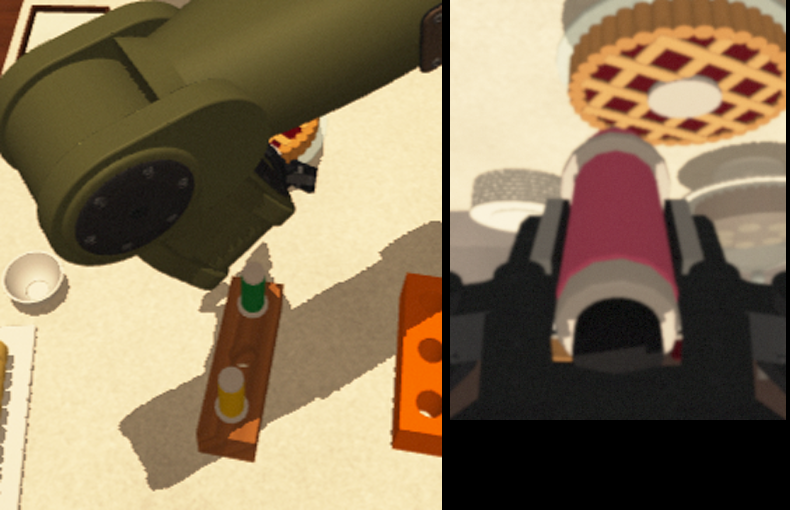

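The pen is held firmly at the slant. The black mark stays put on the cap. Carry over at height.

arm_command(
  angular=[
    [0,0,0],
    [0,0,0],
    [0,0,0],
    [0,0,0],
    [0,0,0],
    [0,0,0],
    [0,0,0],
    [0,0,0],
    [0,0,0],
    [0,0,0],
    [0,0,0],
    [0,0,0],
  ],
  travel=[
    [-8,3,6],
    [-16,6,12],
    [-18,7,14],
    [-18,7,14],
    [-18,7,14],
    [-18,7,14],
    [-18,7,14],
    [-18,7,14],
    [-17,6,13],
    [-12,5,9],
    [-5,2,4],
    [0,0,0],
  ],
  fingers=[1,1,1,1,1,1,1,1,1,1,1,1],
)

```text
t: 11.45
position: [0.5458, 0.0206, 0.4463]
eef_rot: [1.917, 1.632, -0.792]
wrist_force: [-0.4, -0.2, -1.4]
opening: 0.335
grip_force: 78.8
```

Run:
```python
from h import *
np.set_printoptions(precision=4,suppress=True)
s=get_state();M=R.from_rotvec(s["eef_rot"]).as_matrix();print(s["t"],s["position"],s["q"],s["opening"],s["grip_force"])
n=np.array(s["position"])+.26*M[:,2];print("nozzle",n,M[:,2]);print(1000*M.T@(np.array([.518,-.158,.121])-n))
m=optics.camera_model("wrist");snap("wrist","pics/w5.png")
im=cv2.imread("pics/w5.png");h=cv2.cvtColor(im,cv2.COLOR_BGR2HSV)
# plaque in wrist: whitish blob surrounded by tart
T=np.linalg.inv(np.array(m["world_from_camera"]));K=np.array(m["intrinsics"])
def wp(p):
    c=T[:3,:3]@p+T[:3,3];r=np.hypot(*c[:2]);th=np.arctan2(r,c[2]);return K[:2,2]+K[0,0]*th*c[:2]/r
print("plaque exp",wp(np.array([.518,-.158,.096])),"nozzle exp",wp(n))
cv2.imwrite("pics/c6.png",im)
```

```text
11.45 [0.5458 0.0206 0.4463] [ 0.2277  0.3661 -0.0032  1.5612 -0.7136  2.0942] 0.3347980061487069 78.8364851474762
nozzle [ 0.5169 -0.1608  0.2623] [-0.1115 -0.6978 -0.7076]
[101.9313   0.498   97.9385]
plaque exp [318.1057  79.2203] nozzle exp [317.2046 246.0975]
```

View pics/c6.png

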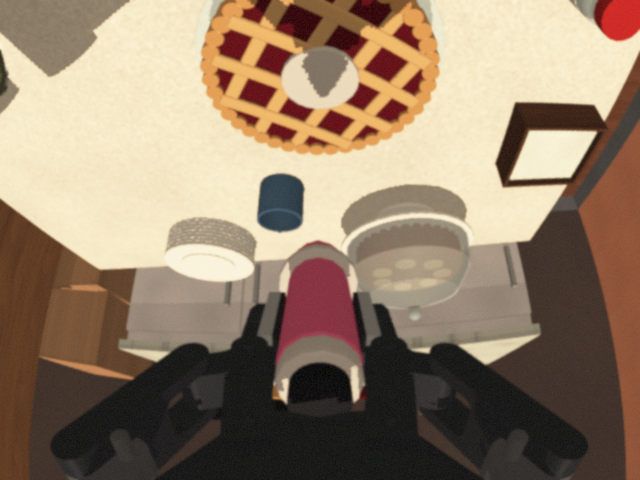

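Plaque centre at (320,79) against the predicted (318,79), so the estimate holds. Descend about 140 mm.

arm_command(
  angular=[
    [0,0,0],
    [0,0,0],
    [0,0,0],
    [0,0,0],
    [0,0,0],
    [0,0,0],
    [0,0,0],
    [0,0,0],
    [0,0,0],
    [0,0,0],
  ],
  travel=[
    [5,0,5],
    [10,0,10],
    [12,0,12],
    [12,0,12],
    [12,0,12],
    [10,0,10],
    [8,0,8],
    [5,0,5],
    [2,0,2],
    [0,0,0],
  ],
  fingers=[1,1,1,1,1,1,1,1,1,1],
)

```text
t: 12.5
position: [0.5462, 0.0219, 0.338]
eef_rot: [1.915, 1.634, -0.793]
wrist_force: [-0.5, -0.9, -1.5]
opening: 0.332
grip_force: 78.8
```

arm_command(
  angular=[
    [0,0,0],
    [0,0,0],
    [0,0,0],
    [0,0,0],
    [0,0,0],
    [0,0,0],
    [0,0,0],
    [0,0,0],
    [0,0,0],
  ],
  travel=[
    [3,0,2],
    [5,0,5],
    [5,0,4],
    [5,0,4],
    [4,0,4],
    [2,0,2],
    [0,0,0],
    [0,0,0],
    [0,0,0],
  ],
  fingers=[1,1,1,1,1,1,1,1,1],
)

```text
t: 13.4
position: [0.5467, 0.024, 0.3065]
eef_rot: [1.915, 1.634, -0.793]
wrist_force: [0.8, 0.6, -0.9]
opening: 0.333
grip_force: 78.8
```

Run:
```python
from h import *
np.set_printoptions(precision=4,suppress=True)
s=get_state();M=R.from_rotvec(s["eef_rot"]).as_matrix();print(s["t"],s["position"],s["q"],s["qvel"],s["opening"],s["grip_force"],s["wrist_force"])
n=np.array(s["position"])+.26*M[:,2];print("nozzle",n,np.degrees(np.arccos(-M[2,2])))
W=optics.camera_model("wrist");snap("wrist","pics/w6.png");snap("side","pics/s6.png")
# collar (pen alignment) in wrist: compare pink mask centroid with the tilt picture
for f in("pics/w4.png","pics/w6.png"):
    h=cv2.cvtColor(cv2.imread(f)[230:400,260:380],cv2.COLOR_BGR2HSV);mk=cv2.inRange(h,(150,80,40),(178,255,255));n_,l,st,ce=cv2.connectedComponentsWithStats(mk);i=1+np.argmax(st[1:,4]);print(f,st[i],ce[i])
```

```text
13.4 [0.5467 0.024  0.3065] [ 0.2331  0.4599 -0.1961  1.2784 -0.7126  2.0986] [ 0.     -0.002   0.0003 -0.0015  0.0023  0.001 ] 0.3330395351295932 78.83609175682068 [ 0.8261  0.5594 -0.9053]
nozzle [ 0.5179 -0.1576  0.1227] 44.99553232420118
pics/w4.png [  15   28   90  107 5319] [58.2749 76.1053]
pics/w6.png [  15   28   89  106 5319] [58.2431 76.2036]
```

Nozzle at (0.518, -0.158, 0.123), 45° lean, at rest, and the pen hasn't slipped in the grip. Handing in.

```bash
python3 -c "
from workcell import ticket
print(ticket.sign_off())"
```

```text
the job is handed in; nothing more can be done
None
```

I pressed the cap home, drew the pen from the rack and handed the job in at 13.4 s, with the pen held still at 45° and its nozzle about 27 mm above the plaque's centre; the sign-off returned no verdict, and a black round mark that appeared on the cap's top after pressing is unexplained.

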